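Pour crimp sleeves from a loose-lidded caddy into a grooved tray

ROBOT

A 6-joint arm with a two-finger parallel gripper is mounted at the origin on a cart in front of the work surface, level with it; the furniture and walls round the work are solid. World frame = base frame: x ahead of the robot, y to its left, z up, the work surface at z = 0. Lengths are in mm, angles in rad, forces in N, time in s.
With the tool pointing down it reaches from about 375 to 900 mm from the base axis. Payload 3.1 kg.
Tool frame: the origin (TCP) lies on the centre line of the jaws, within the pads' length; the fingertips stand robot.tip_reach ahead of it and the grasp point (between the pads) lies 11 mm behind it (robot.tip_reach is the distance from the TCP to the fingertips, in mm); z points along the fingers, y is the direction in which the jaws open and shut (so a half turn about z gives the same grasp; the last joint's range is limited). The gripper opens to 85 mm and grips with 20 to 120 N. Pads are 22 mm wide; open, the fingers measure 114 mm over their backs; the gripper's body (76 mm by 85 mm) begins 54 mm behind the grasp point. The pads swing forward as they close: fully open they stand 13 mm farther back than shut.
Start: joints at [-1.341, 0.527, 1.433, -0, 1.181, -0.178], TCP at [248.463, -573.466, 239.31] pointing down, gripper open.
Joint ranges: [-3.08, 3.08], [-0.75, 2.2], [0.22, 2.44], [-1.43, 4.57], [0, 2.65], [-2.85, 2.85]. Speed limits (rad/s): [2.79, 2.79, 3.14, 3.14, 3.14, 3.14].

INTERFACE

Orientations are given as a unit quaternion [x, y, z, w].
In Python, from workcell import robot gives the robot as it stands. The module is installed in compiled form; this text tells all that it offers. Calls block until the motion is done:
- robot.move_to(position, orientation): joint-space move of the TCP to a pose.
- robot.move_straight(position, v=150, rot=None): straight line of the TCP; rot=None keeps the orientation; v is the mean speed in mm/s.
- robot.move_j(angles): joint-space move.
- robot.release() and robot.close(): open the fingers fully, or close them until they stop; the grip force is fixed at half the most.
- robot.hold(seconds).
- robot.inverse_kinematics(position, orientation): joint angles nearest the present ones, or None.
- robot.state(): the state.
- robot.grab_frame(name): name is "side" or "top" or "wrist"; returns a dict with "pixels" (480x640x3 uint8, blue, green, red), "camera_matrix" (3x3 intrinsics, pixels), "R" (3x3) and "t" (3): a world point X has camera coordinates R X + t; the wrist camera has in their place "mount" (4x4, takes a point from camera to tool coordinates, whose origin is the TCP and whose axes are the flange's). Camera axes: x right, y down, z forward; pixel columns grow to the right and rows downward; lengths in mm; the calibration is good to about 2 mm. A picture is of the moment at which its call begins: read the wrist's pose just before it. There is no depth.
A pose or a line that the arm cannot do raises robot.Unreachable and nothing moves.
- robot.close_job(): hands the job in, once; it reports no verdict.
The state is a dict: "clock": time; "q": joint angles; "joint_vel": joint speeds; "tau": joint torques, N m; "tool_pos": TCP position; "orientation": TCP orientation; "ft_force": force on the tool from outside, world axes, zero at the start; "moment": the same for the moment, N m; "width": finger opening in mm.
Only numpy, scipy, OpenCV 4.12 (cv2) and the standard library are available. Lean on these libraries where they do the work, as an engineer would, in place of code of your own. Each camera call takes 0.05 s, during which the arm holds its last target.

TASK

Load the copper sleeves for the resistance test: pinch the caddy through its lid's side tongue so that the loose lid stays shut, carry it level to the flat landing of the grooved tray and stand it there with its lip towards the bed, the lid still shut. Slide the lid fully back, then pinch caddy and lid together again in that position and tip the caddy lip-down over the head of the bed, so that all four sleeves roll down and settle in the grooves, one to a groove and none spilt. Stand the empty caddy back on the landing, upright with the lid still on top (open or shut).

Things in the scene. Friction and masses are not known exactly. Their poses are not given: they have to be found in the camera images.
- caddy: Grey sheet-metal box 112 (x) x 58 (y = -30..28) x 38 mm high, 0.24 kg. Origin at the middle of its underside, z up, +x to its pouring lip. Top: fixed deck at x = -56..7 mm, open mouth at x = 7..53. Inside 50 mm wide, floor at z = 12; a 25 degree ramp rises from x = -3 to the lip. 5 mm stops at both ends and a rail along the -y wall guide the lid.
- lip (a point): Middle of the caddy's pouring lip, at (56, 0, 38) mm in the caddy's frame. With the mouth open, the sleeves begin to roll out over it when the caddy is tipped lip-down by more than 25 degrees; 40 to 45 degrees empties it.
- lid: Loose steel plate 60 (x) x 58 x 2.5 mm, 50 g, lying unfastened on the caddy; origin on its underside at mid length, axes as the caddy's. It slides easily along the caddy's x between the stops: shut, its origin is at (22, 0, 38) mm in the caddy's frame; fully back on the deck at (-23, 0, 38). Not clamped, it slides shut when the caddy is tipped lip-down.
- tongue (a point): Middle of the lid's side tongue, at (0, 32, -11) mm in the lid's frame: a plate 40 (x) x 3 mm that hangs 24 mm down outside the caddy's +y wall, with 1 mm play. The -y wall opposite is bare. Fingers closed along y, one on the tongue and one on that wall (62 mm apart), clamp lid and caddy together.
- rib (a point): Middle of the top of the black rib on the lid, at (0, 1, 18) mm in the lid's frame: 32 mm long (x), 10 mm wide (y), standing 15 mm above the lid's plate. Pinch it across y to slide the lid while the caddy stands; it lifts only the lid.
- tray: Fixed grey plastic grooved tray. Origin at table height in the middle of its landing: a flat plate, x = -65..65 mm, 84 mm wide, top at z = 6 mm, open on three sides. The sloping bed (bed) begins at x = 70 and runs in +x to 223 mm. The caddy stands on the landing with its +x along the tray's +x.
- bed: Tray bed, 12 degrees down from the landing. Origin: its head, on the floor at mid width, 52 mm above the table; x down the slope, y across. 156 long, 64 mm wide inside; walls 14 mm high, end stop at x = 152. Flat to x = 40 mm, then rounded ribs along y, 12.5 mm apart, form 9 grooves (bottoms at x = 46.2, 58.8 .. 146.2), 2 mm deep. A sleeve in a groove has its centre at z = 4.7 mm.
- infeed (a point): Point on the bed's smooth floor 15 mm down from its head, at mid width: hold the lip some 20 mm above it, clear of the side walls, when tipping.
- sleeve_0: Copper sleeve 0: round tube 12 mm in diameter, 44 mm long, 22 g; origin at its centre, y along its axis. All four are alike and start inside the caddy, hidden under deck and lid: side by side in one layer on the floor of its rear half, lying across it (y along the caddy's y).
- sleeve_1: Copper sleeve 1: round tube 12 mm in diameter, 44 mm long, 22 g; origin at its centre, y along its axis. All four are alike and start inside the caddy, hidden under deck and lid: side by side in one layer on the floor of its rear half, lying across it (y along the caddy's y).
- sleeve_2: Copper sleeve 2: round tube 12 mm in diameter, 44 mm long, 22 g; origin at its centre, y along its axis. All four are alike and start inside the caddy, hidden under deck and lid: side by side in one layer on the floor of its rear half, lying across it (y along the caddy's y).
- sleeve_3: Copper sleeve 3: round tube 12 mm in diameter, 44 mm long, 22 g; origin at its centre, y along its axis. All four are alike and start inside the caddy, hidden under deck and lid: side by side in one layer on the floor of its rear half, lying across it (y along the caddy's y).
Things that resemble listed ones, but are neither listed nor needed, are in the scene too. There is more than one size of the lid; the one meant has the size given above.

How it is judged:
By the outcome, as a careful person would: the job done as asked, in the order asked, and still so for the second after the job is handed in, with the robot touching nothing.
It also fails if it takes over 66 s, if anything falls off the work surface, if the arm or the gripper's body presses on something with over 40 N, if the wrist force passes 120 N, or if a joint passes its speed limit or range.

## Working session

There is one attempt and no reset: what is moved stays moved. The work goes in short steps, each a Python script; the robot and the scene stay as the last script left them, time stands still between calls to the robot, and variables do not carry over. Pictures are saved under pics/ and viewed, and the job is handed in when it is done.

```bash
mkdir -p pics; ls
cat > h.py <<'E'
from workcell import robot
import numpy as np, cv2
from scipy.spatial.transform import Rotation as Rot
def grab(n):
    s=robot.state(); f=robot.grab_frame(n); f=dict(f); f['state']=s
    if n=='wrist':
        M=np.array(f['mount']); T=np.eye(4); T[:3,:3]=Rot.from_quat(s['orientation']).as_matrix(); T[:3,3]=s['tool_pos']
        C=T@M; f['R']=C[:3,:3].T; f['t']=-C[:3,:3].T@C[:3,3]
    return f
def proj(f,X):
    X=np.atleast_2d(np.array(X,float)); p=X@np.array(f['R']).T+np.array(f['t']); q=p@np.array(f['camera_matrix']).T
    return q[:,:2]/q[:,2:]
def ray(f,uv):
    R=np.array(f['R']);t=np.array(f['t']); c=-R.T@t
    d=R.T@np.linalg.inv(np.array(f['camera_matrix']))@np.array([uv[0],uv[1],1.]); return c,d
def at_z(f,uv,z):
    c,d=ray(f,uv); return c+d*(z-c[2])/d[2]
def save(f,n): cv2.imwrite('pics/'+n+'.png',f['pixels'])
E
python3 - <<'E'
from h import *
import pickle
print(robot.tip_reach, robot.state())
for n in ['side','top','wrist']:
    f=grab(n); save(f,n+'0'); pickle.dump(f,open(n+'0.pkl','wb')); print(n,-np.array(f['R']).T@f['t'])
E
```

```text
pics
8.0 {'clock': 0.0, 'q': array([-1.34050835e+00,  5.28452489e-01,  1.43391717e+00, -1.46229414e-05,
        1.18135070e+00, -1.78508484e-01]), 'joint_vel': array([ 0.00070989,  0.00033124, -0.00038298,  0.00209181, -0.00163015,
        0.00054871]), 'tau': array([ 1.48881241e-03, -4.42339182e+01, -1.78023863e+01, -9.42168481e-05,
        8.39155196e-03, -7.55531147e-06]), 'tool_pos': array([ 248.29852182, -572.80610609,  238.33724699]), 'orientation': array([ 9.79182189e-01,  2.02980563e-01, -3.42986087e-05, -1.06332303e-03]), 'ft_force': array([ 0.54488494,  0.78934336, -0.17141848]), 'moment': array([-0.00739948,  0.03199021,  0.01529975]), 'width': 85.48987870124436}
side [ 533.12777734 -787.88513905  636.12758387]
top [ 388.62804996 -118.4677527   952.11134717]
wrist [ 322.07611335 -542.06722094  373.93925498]
```

View pics/top0.png

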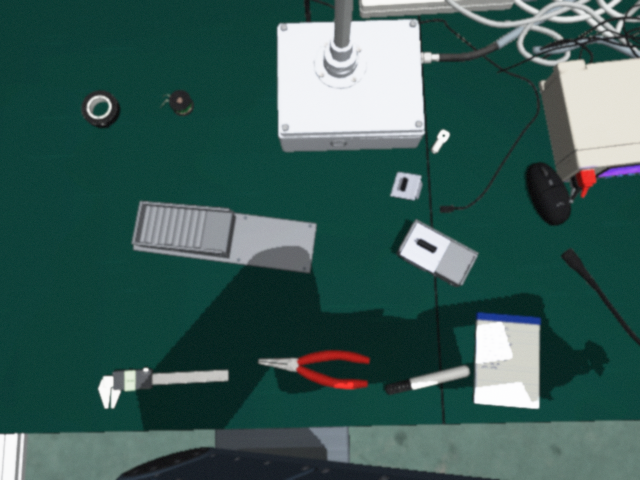

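View pics/side0.png

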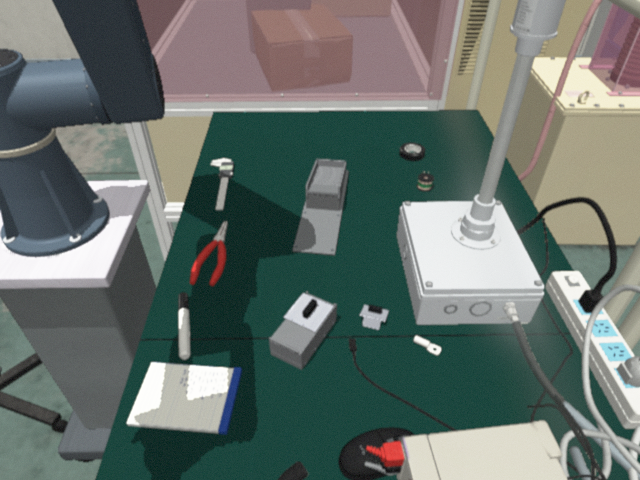

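View pics/wrist0.png

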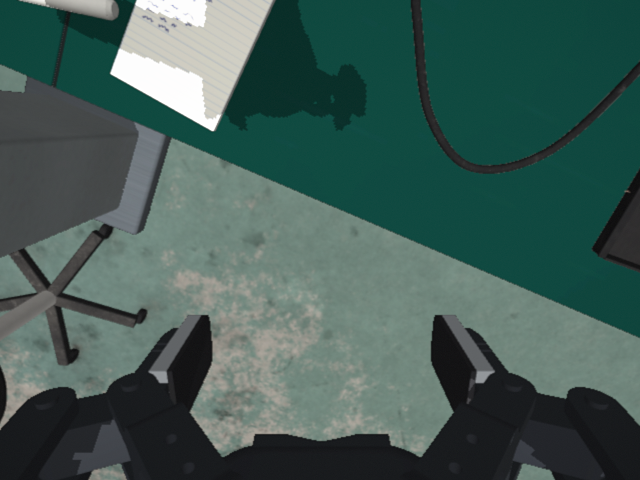

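Run:
```python
import cv2
a=cv2.imread('pics/top0.png')[160:300,370:500]; b=cv2.imread('pics/side0.png')[280:380,255:400]; c=cv2.imread('pics/top0.png')[190:285,120:330]; 
cv2.imwrite('pics/c1.png',cv2.resize(a,None,fx=4,fy=4,interpolation=cv2.INTER_CUBIC))
cv2.imwrite('pics/c2.png',cv2.resize(b,None,fx=5,fy=5,interpolation=cv2.INTER_CUBIC))
cv2.imwrite('pics/c3.png',cv2.resize(c,None,fx=3.8,fy=3.8,interpolation=cv2.INTER_CUBIC))
```

```text
(no output)
```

View pics/c1.png

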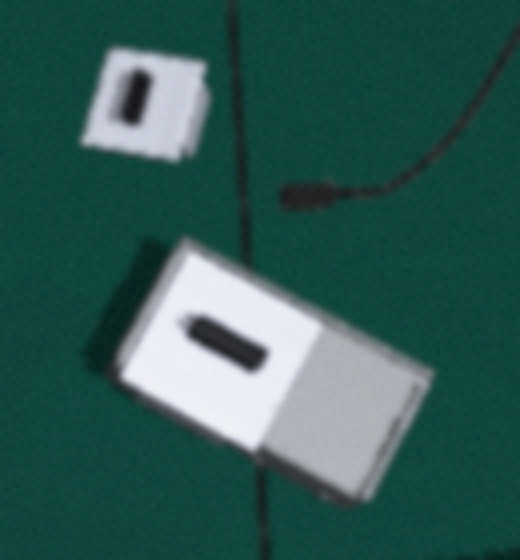

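View pics/c2.png

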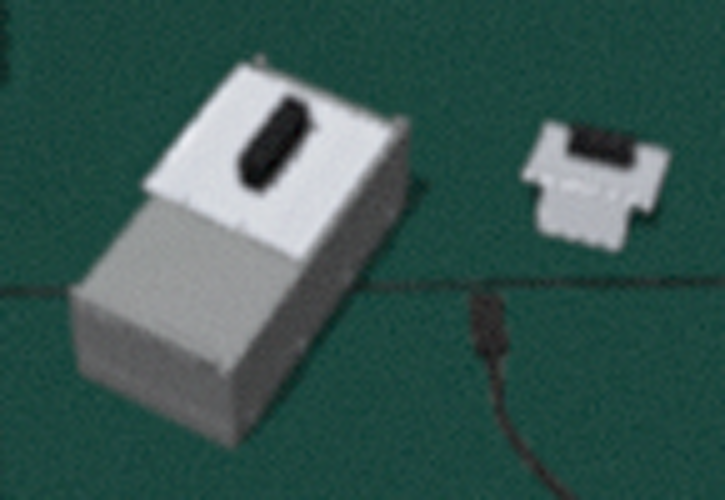

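View pics/c3.png

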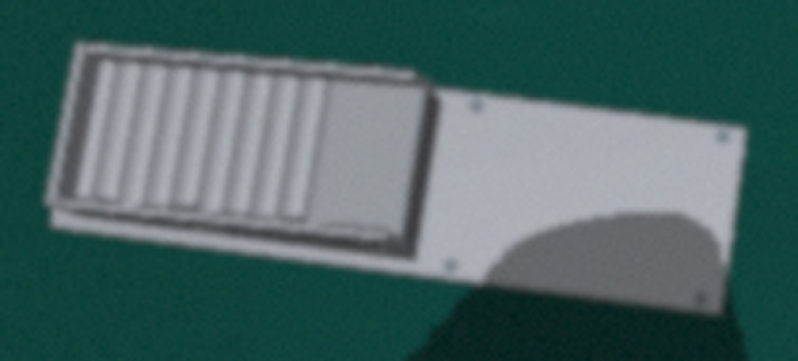

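```bash
cat > fit.py <<'E'
from h import *
from scipy.optimize import least_squares
def X2w(p,P,z0=0):
    c,s=np.cos(p[2]),np.sin(p[2]); P=np.array(P,float)
    return np.c_[p[0]+c*P[:,0]-s*P[:,1], p[1]+s*P[:,0]+c*P[:,1], P[:,2]+z0]
def fit(obs,p0):
    # obs: list of (frame, pts3, px)
    def r(p): return np.concatenate([(proj(f,X2w(p,P))-np.array(u)).ravel() for f,P,u in obs])
    s=least_squares(r,p0,loss='soft_l1'); return s.x,r(s.x).reshape(-1,2)
E
python3 - <<'E'
from fit import *; import pickle
T=pickle.load(open('top0.pkl','rb'));S=pickle.load(open('side0.pkl','rb'))
c1=lambda a:[(x/4+370-.4,y/4+160-.4) for x,y in a]
c2=lambda a:[(x/5+255-.4,y/5+280-.4) for x,y in a]
c3=lambda a:[(x/3.8+120-.4,y/3.8+190-.4) for x,y in a]
# caddy
P1=[(56,28,43),(56,-30,43),(-56,-30,43),(-56,28,43),(-8,29,40.5),(-8,-29,40.5)]
u1=c1([(118,372),(185,240),(432,375),(365,497),(258,450),(325,322)])
P2=[(-56,28,38),(-56,-30,38),(-56,-30,0),(-8,29,40.5),(-8,-29,40.5),(22+16,1,56),(22-16,1,56)]
u2=c2([(75,290),(235,370),(235,443),(148,187),(302,260),(292,98),(252,185)])
for o in ([(T,P1,u1)],[(S,P2,u2)],[(T,P1,u1),(S,P2,u2)]):
    x,r=fit(o,[450,-150,1]); print(x,np.degrees(x[2])); print(r.round(1).tolist())
Q=[(-65,42,6),(-65,-42,6),(223,42,0),(70,42,6)]
Q=[(-65,42,6),(-65,-42,6)]
uq=c3([(722,313),(745,128)])
for u in c3([(722,313),(745,128),(476,105),(450,265),(722,137),(701,298)]): print(at_z(T,u,6))
E
```

```text
[ 517.54304397 -303.53969556  107.8562699 ] 6179.709059266372
[[-0.5, -1.2], [-0.5, 0.5], [0.7, 0.1], [1.1, 1.6], [-0.0, -0.6], [-0.4, -0.2]]
[ 517.85262468 -301.58531188  541.39861256] 31019.85553397894
[[-1.0, 1.7], [-0.5, 1.2], [0.1, 1.2], [0.4, -0.4], [1.3, -0.8], [1.0, -1.5], [-1.0, -5.6]]
[ 517.71944119 -302.96389836  434.58326208] 24899.786764460092
[[-0.9, -1.2], [-1.0, 0.5], [0.3, -0.0], [0.8, 1.5], [-0.4, -0.7], [-0.8, -0.3], [-1.2, 2.4], [-0.6, 1.9], [-0.1, 2.0], [0.3, 0.3], [1.2, -0.0], [0.9, -0.9], [-1.1, -4.9]]
[496.51197086 -98.00817984   6.        ]
[ 578.02815102 -109.84512069    6.        ]
[591.42776034   8.77500567   6.        ]
[520.41844166  20.14040908   6.        ]
[574.24875959 -99.63276736   6.        ]
[503.27111729 -89.02776039   6.        ]
```

```bash
cat >> h.py <<'E'
def Rz(a): return Rot.from_euler('z',a,degrees=True).as_matrix()
def Ry(a): return Rot.from_euler('y',a,degrees=True).as_matrix()
def frame(x,y,z,yaw,tip=0):
    T=np.eye(4); T[:3,:3]=Rz(yaw)@Ry(tip); T[:3,3]=[x,y,z]; return T
FLIP=np.array([[1,0,0],[0,-1,0],[0,0,-1.]])   # tool x=caddy x, tool y=-caddy y, tool z=-caddy z
def tool_pose(T,g,lean=0):
    """TCP pose with grasp point at g (caddy frame); lean deg about caddy y"""
    R=T[:3,:3]@Ry(lean)@FLIP; G=(T@np.r_[g,1])[:3]
    return G+R[:,2]*11, Rot.from_matrix(R).as_quat()
TRAY=(547.4,-39.8,81.2)
def on_tray(x,y,z): return (frame(TRAY[0],TRAY[1],0,TRAY[2])@np.array([x,y,z,1.]))[:3]
def caddy_with_lip(x,z,tip,y=0):
    """caddy frame such that lip is at tray (x,y,z), tipped"""
    T=frame(0,0,0,TRAY[2],tip); L=T[:3,:3]@np.array([56,0,38.]); T[:3,3]=on_tray(x,y,z)-L; return T
E
python3 - <<'E'
from h import *
C=frame(517.7,-303,0,59.75)
def t(n,T,g,lean=0):
    q=robot.inverse_kinematics(*[a.tolist() for a in tool_pose(T,g,lean)]); print(n,None if q is None else np.round(q,2))
t('pick',C,[22,1,27]); t('lift',frame(517.7,-303,80,59.75),[22,1,27])
o=on_tray(0,0,6); P=frame(*o,TRAY[2]); t('place',P,[22,1,27]); t('regrip',P,[-23,1,27])
t('up',frame(o[0],o[1],80,TRAY[2]),[-23,1,27])
for a in (0,10,20,25,30,35,40,43,45):
    t(a,caddy_with_lip(79,52+24,a),[-23,1,27])
    for l in (10,20): t('lean%d'%l,caddy_with_lip(79,52+24,a),[-23,1,27],-l)
E
```

```text
pick [-0.68  0.81  1.64 -0.    0.69 -0.15]
lift [-0.68  0.68  1.61 -0.    0.85 -0.15]
place [-0.24  0.77  1.77 -0.    0.61 -0.08]
regrip [-0.32  0.77  1.77 -0.    0.6  -0.17]
up [-0.32  0.63  1.75 -0.    0.76 -0.17]
0 [-0.28  0.71  1.76 -0.    0.67 -0.12]
lean10 [-0.37  0.71  1.77  0.26  0.71 -0.42]
lean20 [-0.45  0.74  1.77  0.47  0.8  -0.66]
10 [-0.19  0.7   1.74 -0.27  0.71  0.17]
lean10 [-0.28  0.68  1.76 -0.    0.7  -0.12]
lean20 [-0.37  0.69  1.76  0.25  0.74 -0.41]
20 [-0.1   0.7   1.72 -0.49  0.8   0.41]
lean10 [-0.19  0.67  1.74 -0.26  0.74  0.16]
lean20 [-0.27  0.66  1.75 -0.    0.73 -0.12]
25 [-0.06  0.71  1.7  -0.59  0.86  0.51]
lean10 [-0.14  0.67  1.73 -0.38  0.78  0.29]
lean20 [-0.23  0.65  1.74 -0.13  0.74  0.02]
30 [-0.01  0.73  1.68 -0.67  0.93  0.6 ]
lean10 [-0.09  0.68  1.71 -0.48  0.83  0.4 ]
lean20 [-0.18  0.65  1.73 -0.25  0.77  0.16]
35 [ 0.03  0.74  1.67 -0.74  1.    0.67]
lean10 [-0.05  0.69  1.69 -0.57  0.89  0.5 ]
lean20 [-0.13  0.65  1.72 -0.36  0.81  0.28]
40 [ 0.06  0.76  1.65 -0.8   1.07  0.73]
lean10 [-0.    0.71  1.67 -0.65  0.96  0.59]
lean20 [-0.08  0.66  1.7  -0.47  0.86  0.39]
43 [ 0.09  0.78  1.63 -0.83  1.12  0.77]
lean10 [ 0.02  0.72  1.66 -0.69  1.    0.63]
lean20 [-0.05  0.67  1.69 -0.52  0.9   0.45]
45 [ 0.1   0.79  1.62 -0.85  1.15  0.79]
lean10 [ 0.04  0.73  1.65 -0.72  1.03  0.66]
lean20 [-0.03  0.67  1.68 -0.56  0.92  0.49]
```

Run:
```python
from h import *; import pickle
C=frame(517.7,-303,0,59.75)
p,q=tool_pose(C,[-55,1,190])
robot.move_to(p.tolist(),q.tolist()); print(robot.state()['clock'])
f=grab('wrist'); save(f,'w1'); pickle.dump(f,open('w1.pkl','wb'))
print(f['state']['tool_pos'],p, f['state']['clock'])
P=np.array([(56,28,43),(56,-30,43),(-56,-30,43),(-56,28,43),(22+16,1,56),(22-16,1,56)])
print(proj(f,(C[:3,:3]@P.T).T+C[:3,3]).round(1).tolist())
```

```text
1.4167
[ 488.84916005 -351.32716212  179.3421368 ] [ 489.12859576 -350.00717881  179.        ] 1.4167
[[276.2, 68.9], [364.8, 68.7], [359.8, 233.0], [282.0, 233.2], [317.4, 97.0], [317.7, 148.7]]
```

View pics/w1.png

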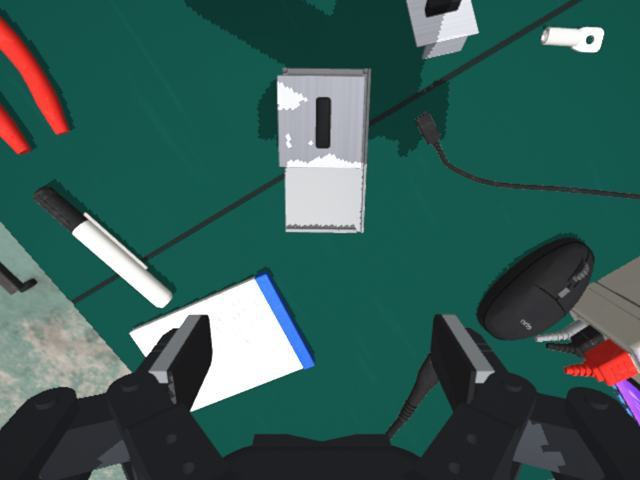

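Run:
```python
import cv2
a=cv2.imread('pics/w1.png')[55:245,260:390]
cv2.imwrite('pics/w1c.png',cv2.resize(a,None,fx=3,fy=3,interpolation=cv2.INTER_CUBIC))
```

```text
(no output)
```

View pics/w1c.png

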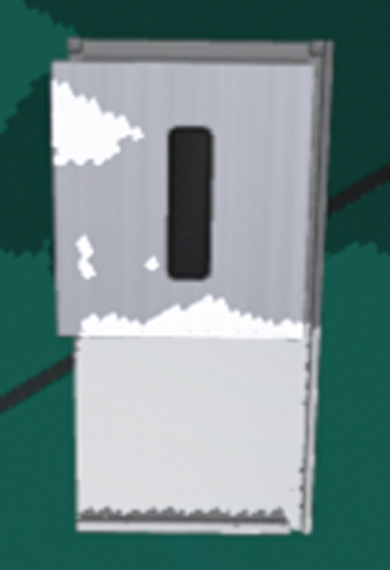

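Run:
```python
from fit import *; import pickle
T=pickle.load(open('top0.pkl','rb'));S=pickle.load(open('side0.pkl','rb'));W=pickle.load(open('w1.pkl','rb'))
cw=lambda a:[(x/3+260-.33,y/3+55-.33) for x,y in a]
c1=lambda a:[(x/4+370-.4,y/4+160-.4) for x,y in a]
P=[(38,1,56),(6,1,56),(-56,28,43),(-56,-30,43),(56,-30,43),(-8,33.5,40.5),(52,33.5,40.5)]
u=cw([(190,127),(189,279),(77,531),(312,531),(332,40),(58,335),(52,63)])
P1=[(56,28,43),(56,-30,43),(-56,-30,43),(-56,28,43),(-8,29,40.5),(-8,-29,40.5)]
u1=c1([(118,372),(185,240),(432,375),(365,497),(258,450),(325,322)])
for o in ([(W,P,u)],[(T,P1,u1)],[(T,P1,u1),(W,P,u)]):
    x,r=fit(o,[517,-303,1.04]); print(x[:2],np.degrees(x[2])%360); print(r.round(1).tolist())
```

```text
[ 520.95779906 -304.29701948] 59.25407379195212
[[0.4, -0.9], [0.3, 0.2], [0.7, 0.5], [0.2, 1.0], [0.5, 0.3], [-1.9, 0.1], [-2.6, -1.0]]
[ 517.54304408 -303.53969556] 59.709058688690405
[[-0.5, -1.2], [-0.5, 0.5], [0.7, 0.1], [1.1, 1.6], [-0.0, -0.6], [-0.4, -0.2]]
[ 520.6731092  -304.19557556] 59.196911909393606
[[-0.2, -3.5], [0.0, -1.6], [0.9, -1.5], [1.1, -0.2], [0.1, -2.6], [0.0, -2.0], [-0.0, -0.8], [-0.1, 0.3], [0.2, 0.6], [-0.3, 1.1], [0.1, 0.4], [-2.3, 0.1], [-3.0, -0.9]]
```

```bash
cat >> h.py <<'E'
def L(a): return [float(v) for v in a]
def st(n=''):
    s=robot.state(); print(n,'t=%.2f w=%.1f'%(s['clock'],s['width']),'pos',s['tool_pos'].round(1),'F',s['ft_force'].round(1))
    return s
E
python3 - <<'E'
from h import *
C=frame(519.5,-304,0,59.5)
p,q=tool_pose(C,[22,1,75]); robot.move_to(L(p),L(q)); st('above')
p,q=tool_pose(C,[22,1,25]); robot.move_straight(L(p),v=100); st('down')
robot.close(); st('closed')
f=grab('side'); save(f,'s2')
p,q=tool_pose(frame(519.5,-304,60,59.5),[22,1,25]); robot.move_straight(L(p),v=80); st('up')
f=grab('side'); save(f,'s3'); f=grab('wrist'); save(f,'w3')
E
python3 -c "
import cv2
a=cv2.imread('pics/s3.png')[180:420,220:460];b=cv2.imread('pics/w3.png')
cv2.imwrite('pics/m3.png',cv2.resize(a,None,fx=2.4,fy=2.4,interpolation=cv2.INTER_CUBIC))"
```

```text
above t=2.08 w=85.1 pos [ 530.1 -286.    64.5] F [-0.5 -0.  -0. ]
down t=2.73 w=84.9 pos [ 530.  -285.1   14.4] F [ 0.3 -0.3  0.4]
closed t=3.08 w=60.0 pos [ 530.4 -284.9   15.1] F [-0.9  0.1  4.4]
up t=4.03 w=59.9 pos [ 529.5 -284.3   73.8] F [-0.6 -0.3 -3.4]
```

View pics/m3.png

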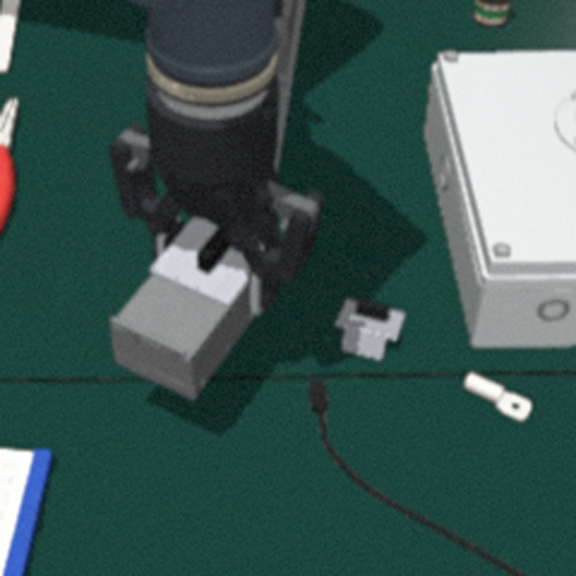

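View pics/w3.png

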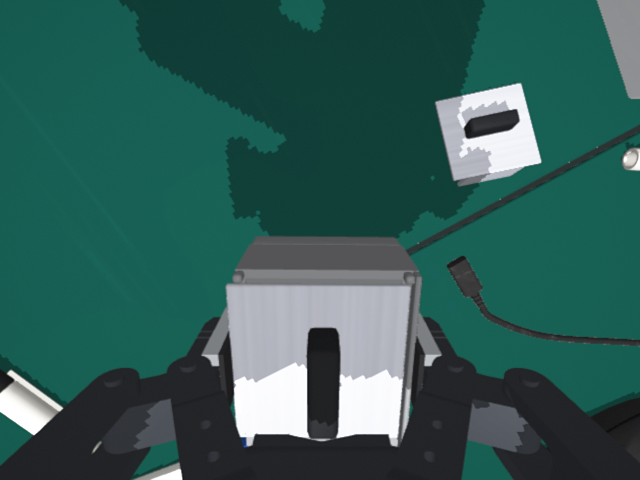

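Run:
```python
from h import *
from scipy.optimize import least_squares
f=grab('wrist'); s=f['state']
p=np.array(s['tool_pos']);R=Rot.from_quat(s['orientation']).as_matrix()
# nominal caddy frame from tool
g=np.array([22,1,25.])
P=np.array([(52,-29,40.5),(52,33.5,40.5),(38,1,56),(56,-30,38),(54.5,26.5,43),(54.5,-28.5,43)])
u=np.array([(411,285),(228,286),(322.5,328),(419,271),(238,275),(409,275)])
def pr(d):
    Rc=R@FLIP.T@Ry(d[4])@Rz(d[3]); O=p-R[:,2]*11-Rc@(g+np.array([d[0],d[1],d[2]]))
    return proj(f,P@Rc.T+O)
print(pr(np.zeros(5)).round(1).tolist())
r=least_squares(lambda d:(pr(d)-u).ravel(),np.zeros(5)); print(r.x.round(2)); print((pr(r.x)-u).round(1).tolist())
r=least_squares(lambda d:(pr(np.r_[d[:2],0,d[2],0])-u).ravel(),np.zeros(3)); print(r.x.round(2)); print((pr(np.r_[r.x[:2],0,r.x[2],0])-u).round(1).tolist())
```

```text
[[412.0, 287.0], [212.4, 287.3], [315.8, 354.6], [414.3, 272.1], [232.4, 283.1], [412.8, 282.9]]
[ 9.88  1.89 -6.48  0.34 29.31]
[[1.7, -1.6], [-4.7, -1.2], [-0.2, 0.4], [-5.8, 1.3], [5.3, 1.2], [3.5, -0.0]]
[-2.56  1.13 -0.5 ]
[[6.1, -4.7], [-11.8, -7.1], [-2.2, 18.8], [0.4, -5.6], [-1.5, -0.3], [9.1, 0.9]]
```

Run:
```python
from h import *
from scipy.optimize import least_squares
f=grab('wrist'); s=f['state']
p=np.array(s['tool_pos']);R=Rot.from_quat(s['orientation']).as_matrix()
print(np.array(f['mount']).round(3))
g=np.array([22,1,25.])
P=np.array([(52,-29,40.5),(52,32,40.5),(38,1,56),(56,-30,38),(54.5,26.5,43),(54.5,-28.5,43),(56,28,0),(56,-30,0)])
u=np.array([(411,285),(228,286),(322.5,328),(419,271),(238,278),(409,278),(255,238),(398,238)])
def pr(d):
    Rc=R@FLIP.T@Ry(d[4])@Rz(d[3]); O=p-R[:,2]*11-Rc@(g+np.array([d[0],d[1],d[2]]))
    return proj(f,P@Rc.T+O)
print(pr(np.zeros(5)).round(1).tolist())
for k in (4,5):
    r=least_squares(lambda d:(pr(np.r_[d,np.zeros(5-k)])-u).ravel(),np.zeros(k),loss='soft_l1'); d=np.r_[r.x,np.zeros(5-k)];print(d.round(2)); print((pr(d)-u).round(1).tolist())
```

```text
[[-1.00000e-03 -9.52000e-01 -3.06000e-01  7.91910e+01]
 [ 1.00000e+00 -1.00000e-03  0.00000e+00  1.56600e+00]
 [-0.00000e+00 -3.06000e-01  9.52000e-01 -1.35473e+02]
 [ 0.00000e+00  0.00000e+00  0.00000e+00  1.00000e+00]]
[[412.0, 287.0], [217.2, 287.3], [315.8, 354.6], [414.3, 272.1], [232.4, 283.1], [412.8, 282.9], [251.7, 237.6], [392.6, 237.4]]
[ 2.01  1.49  6.78 -0.01  0.  ]
[[0.4, -0.9], [-0.5, -1.7], [-1.5, 19.3], [-5.5, -0.9], [4.1, 2.4], [3.1, 2.2], [3.2, -0.5], [-5.0, -0.7]]
[ 1.66  1.42  5.91 -0.16  1.11]
[[0.7, -1.7], [-0.8, -3.0], [-1.6, 18.0], [-5.2, -1.8], [3.9, 0.8], [3.5, 1.1], [3.2, 0.0], [-4.9, 0.2]]
```

Run:
```python
from h import *
from scipy.optimize import least_squares
f=grab('wrist'); s=f['state']
im=cv2.resize(f['pixels'][225:460,190:450],None,fx=2.5,fy=2.5,interpolation=cv2.INTER_CUBIC); cv2.imwrite('pics/w3c.png',im)
p=np.array(s['tool_pos']);R=Rot.from_quat(s['orientation']).as_matrix()
g=np.array([22,1,25.])
P=np.array([(52,-29,40.5),(52,32,40.5),(38,1,41),(56,-30,38),(54.5,26.5,43),(54.5,-28.5,43),(56,28,0),(56,-30,0)])
u=np.array([(411,285),(228,286),(322.5,328),(419,271),(238,278),(409,278),(255,238),(398,238)])
def pr(d):
    Rc=R@FLIP.T@Ry(d[4])@Rz(d[3]); O=p-R[:,2]*11-Rc@(g+np.array([d[0],d[1],d[2]]))
    return proj(f,P@Rc.T+O)
print(pr(np.zeros(5)).round(1).tolist())
for k in (4,5):
    r=least_squares(lambda d:(pr(np.r_[d,np.zeros(5-k)])-u).ravel(),np.zeros(k),loss='soft_l1'); d=np.r_[r.x,np.zeros(5-k)];print(d.round(2)); print((pr(d)-u).round(1).tolist())
```

```text
[[412.0, 287.0], [217.2, 287.3], [316.4, 327.5], [414.3, 272.1], [232.4, 283.1], [412.8, 282.9], [251.7, 237.6], [392.6, 237.4]]
[1.22 1.48 4.   0.2  0.  ]
[[2.2, 0.1], [-3.0, -0.1], [-1.7, -3.4], [-3.7, -0.3], [1.8, 3.8], [5.0, 3.0], [1.8, -0.2], [-4.0, -0.9]]
[0.54 1.57 1.72 0.1  0.98]
[[4.1, -0.2], [-4.1, -0.6], [-1.3, -2.8], [-1.8, -0.7], [1.0, 3.1], [7.0, 2.6], [1.4, 0.4], [-2.8, -0.1]]
```

View pics/w3c.png

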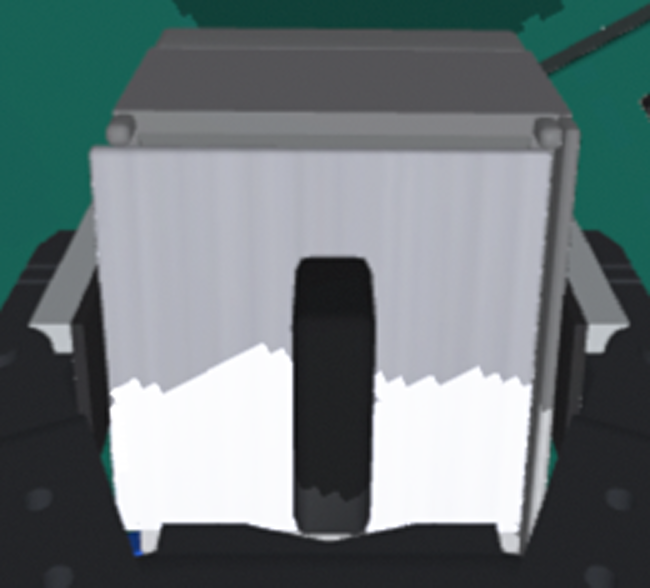

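Run:
```python
from h import *; import pickle
o=on_tray(0,0,85); P=frame(*o,TRAY[2])
p,q=tool_pose(P,[23,1,27])
s=robot.state(); robot.move_straight(L([s['tool_pos'][0],s['tool_pos'][1],p[2]]),v=80)
robot.move_straight(L(p),v=130,rot=L(q)); robot.hold(0.3); st()
f=grab('wrist'); save(f,'w4'); pickle.dump(f,open('w4.pkl','wb'))
s=grab('side'); save(s,'s4'); t=grab('top'); save(t,'t4')
TP=[(70,32,66),(70,-32,66),(70,32,52),(70,-32,52),(109,32,44),(109,-32,44),(222,32,34),(222,-32,34)]
print(proj(f,[on_tray(*x) for x in TP]).round(0).tolist())
cv2.imwrite('pics/s4c.png',cv2.resize(s['pixels'][100:340,180:480],None,fx=2.4,fy=2.4,interpolation=cv2.INTER_CUBIC))
```

```text
t=7.28 w=60.0 pos [549.9 -17.1 101. ] F [ 0.5 -0.5 -4.7]
[[249.0, 195.0], [390.0, 195.0], [254.0, 190.0], [385.0, 189.0], [252.0, 105.0], [387.0, 105.0], [241.0, -187.0], [397.0, -187.0]]
```

View pics/w4.png

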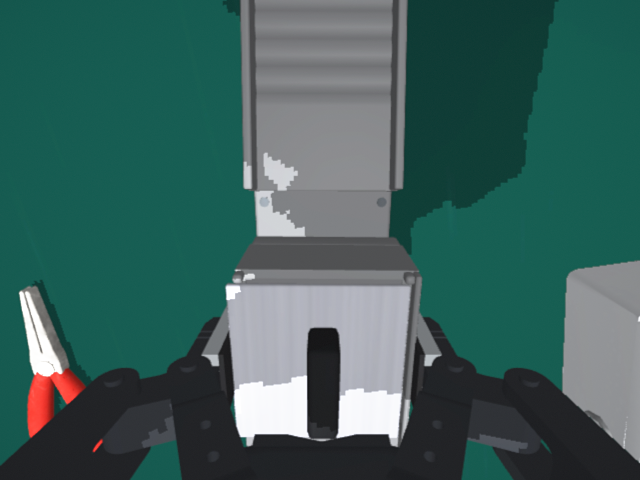

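View pics/s4c.png

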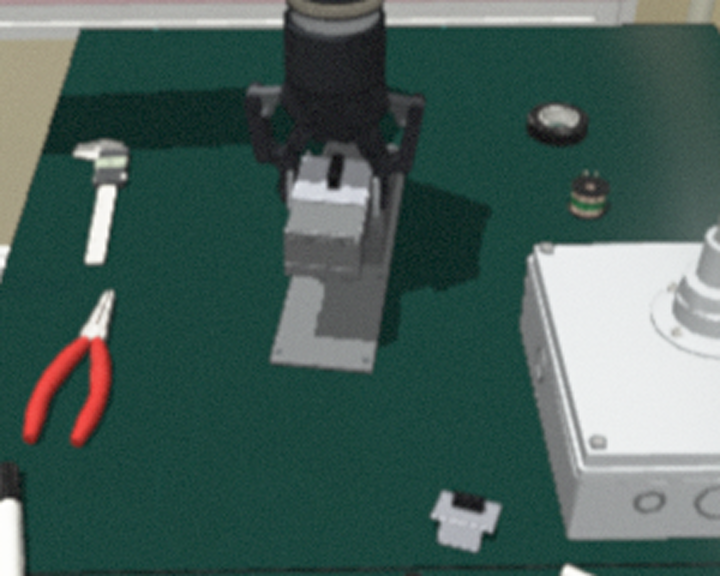

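Run:
```python
from h import *
s=robot.state(); x,y,_=tool_pose(frame(*on_tray(0,0,6),TRAY[2]),[23,1,27])[0]
robot.move_straight(L([x,y,25]),v=90); robot.hold(.1); s=st(); f0=s['ft_force'][2]
z=25
while z>18:
    z-=0.8; robot.move_straight(L([x,y,z]),v=20); s=st()
    if s['ft_force'][2]>f0+3: break
f=grab('wrist'); save(f,'w5')
robot.release(); robot.hold(.1); st()
f=grab('side'); save(f,'s5'); cv2.imwrite('pics/s5c.png',cv2.resize(f['pixels'][130:270,260:390],None,fx=4,fy=4,interpolation=cv2.INTER_CUBIC))
```

```text
t=8.53 w=60.0 pos [550.5 -17.   25.7] F [-0.1  0.6 -3.3]
 t=8.78 w=59.9 pos [550.  -16.9  24.5] F [ 0.3  0.6 -3.8]
 t=9.03 w=60.2 pos [549.9 -16.9  23.4] F [ 0.4 -0.7 -3.7]
 t=9.28 w=60.3 pos [549.9 -16.9  22.5] F [-0.9  0.4 -4.4]
 t=9.53 w=60.4 pos [549.9 -16.9  21.7] F [ 0.3  0.  -4.2]
 t=9.78 w=60.4 pos [550.1 -16.9  21.1] F [ 0.5  0.3 -2.4]
 t=10.03 w=60.0 pos [550.1 -16.9  21.1] F [-1.9  0.6  6.4]
 t=10.55 w=85.4 pos [550.  -17.   20.1] F [-0.6 -0.1 -0.2]
```

View pics/s5c.png

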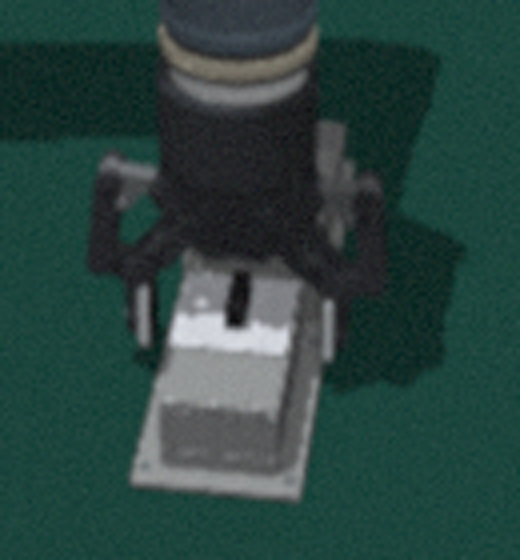

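Run:
```python
from h import *
x,y,_=tool_pose(frame(*on_tray(0,0,6),TRAY[2]),[23,1,27])[0]
robot.move_straight(L([x,y,58]),v=80); robot.hold(.2); st()
robot.close(); robot.hold(.1); st('rib')
d=on_tray(1,0,0)-on_tray(0,0,0)
e=np.array([x,y,58])-45.5*d
robot.move_straight(L(e),v=50); robot.hold(.3); st('slid')
f=grab('side'); save(f,'s6'); cv2.imwrite('pics/s6c.png',cv2.resize(f['pixels'][130:270,260:390],None,fx=4,fy=4,interpolation=cv2.INTER_CUBIC))
f=grab('wrist'); save(f,'w6')
```

```text
t=11.43 w=85.4 pos [549.5 -16.8  57.6] F [-0.5  0.4 -0.4]
rib t=12.21 w=7.8 pos [550.1 -16.9  58.2] F [-0.2 -0.1  2.2]
slid t=13.57 w=8.0 pos [543.  -62.6  58.2] F [-0.3  3.   5. ]
```

View pics/s6c.png

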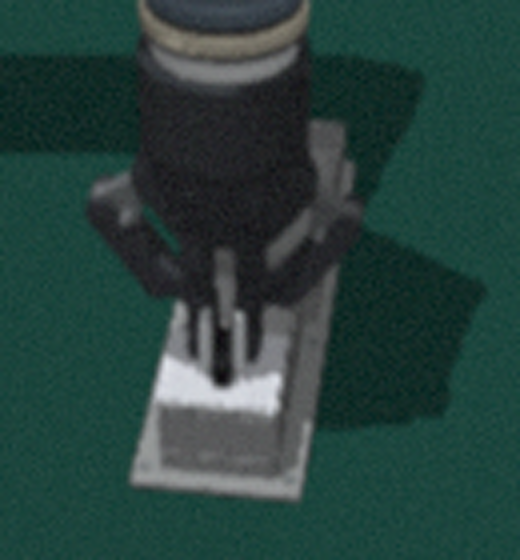

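View pics/w6.png

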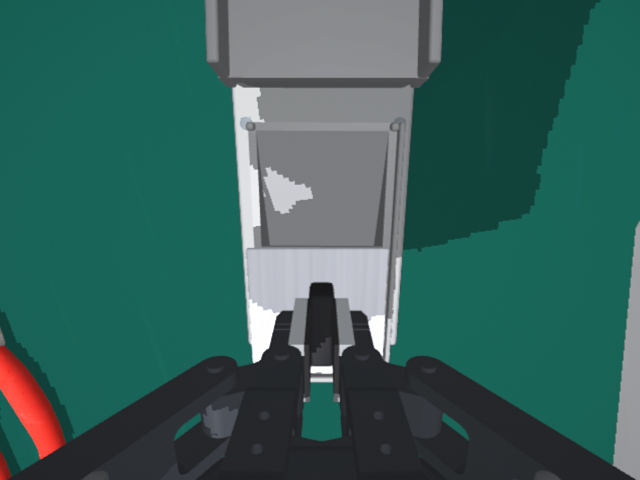

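Run:
```python
from h import *
s=robot.state(); robot.release(); robot.hold(.1); s=st()
x,y,_=tool_pose(frame(*on_tray(0,0,6),TRAY[2]),[23,1,27])[0]; d=on_tray(1,0,0)-on_tray(0,0,0)
e=np.array([x,y,58])-45.*d; e[2]=20.5
f=grab('wrist'); save(f,'w7')
robot.move_straight(L(e),v=80); robot.hold(.1); st()
robot.close(); robot.hold(.2); st('closed')
f=grab('wrist'); save(f,'w8'); f=grab('side'); save(f,'s8')
```

```text
t=14.49 w=85.3 pos [543.  -61.9  58. ] F [ 1.4 -0.9  0.3]
 t=15.26 w=85.7 pos [543.3 -61.5  20.7] F [ 0.4 -0.7 -0.1]
closed t=15.81 w=60.2 pos [543.4 -61.5  21.2] F [0.8 0.3 6. ]
```

View pics/w8.png

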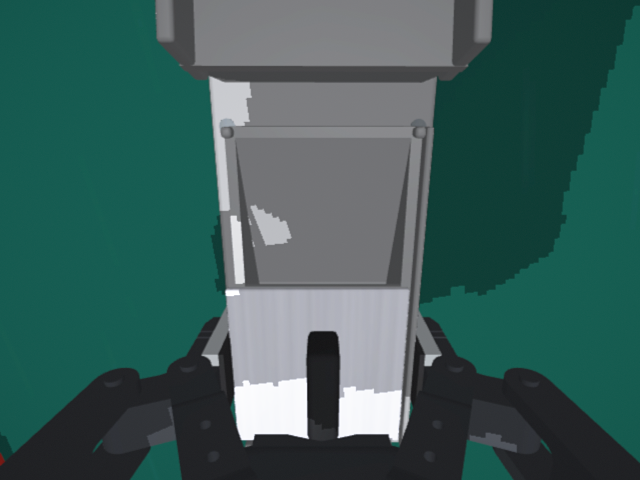

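```bash
cat >> h.py <<'E'
G=[-23,1,26.2]
def cad(x,z,tip,y=1.0,v=60,g=G):
    p,q=tool_pose(caddy_with_lip(x,z,tip,y),g); robot.move_straight(L(p),v=v,rot=L(q))
E
python3 - <<'E'
from h import *
cad(57,44+58,0,v=80,y=0); st('lift')
f=grab('side'); save(f,'s9')
cad(72,104,10,v=50); cad(78,95,22,v=40); robot.hold(.2); st('22')
f=grab('wrist'); save(f,'w9'); f=grab('side'); save(f,'s10')
E
python3 - <<'E'
import cv2
b=cv2.imread('pics/s9.png')[90:260,250:400];c=cv2.imread('pics/s10.png')[90:260,250:400]
import numpy as np
cv2.imwrite('pics/m10.png',cv2.resize(np.hstack([b,c]),None,fx=2.6,fy=2.6,interpolation=cv2.INTER_CUBIC))
E
```

```text
lift t=16.79 w=60.3 pos [542.7 -61.3  78.9] F [-0.1 -0.3 -3.3]
22 t=18.01 w=59.7 pos [544.6 -44.4 103.4] F [ 0.5 -0.3 -3.6]
```

View pics/w9.png

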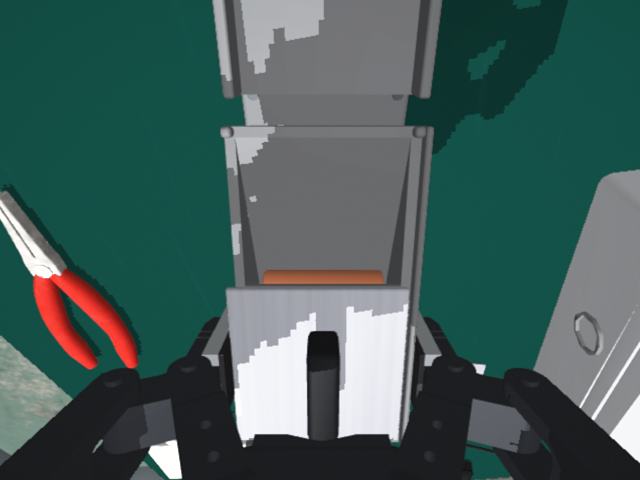

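View pics/m10.png

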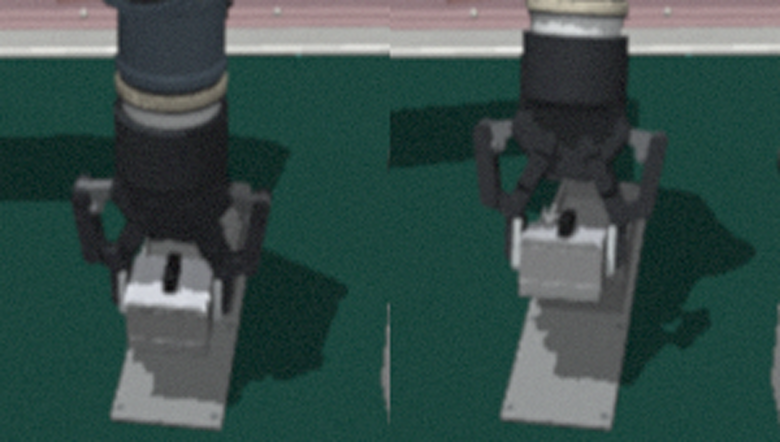

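Run:
```python
from h import *
f=grab('wrist'); st()
P=[on_tray(70,32,52),on_tray(70,-32,52),on_tray(70,32,66),on_tray(70,-32,66),on_tray(78,1+28,95),on_tray(78,1-30,95)]
print(proj(f,P).round(0).tolist())
```

```text
t=18.16 w=60.0 pos [544.7 -44.1 103.5] F [-1.2  0.5 -3.9]
[[238.0, 94.0], [405.0, 93.0], [231.0, 107.0], [412.0, 106.0], [218.0, 116.0], [425.0, 115.0]]
```

Run:
```python
import cv2
b=cv2.imread('pics/w9.png')[0:150,200:460]
cv2.imwrite('pics/w9c.png',cv2.resize(b,None,fx=3,fy=3,interpolation=cv2.INTER_CUBIC))
```

```text
(no output)
```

View pics/w9c.png

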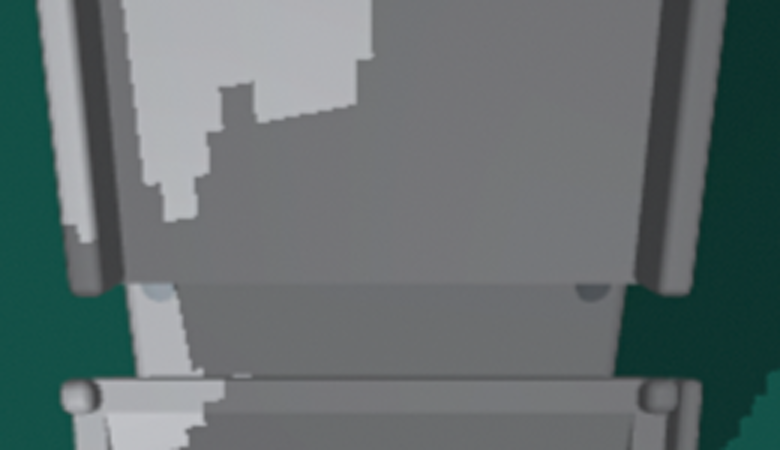

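Run:
```python
from h import *
cad(79.5,82,23,v=40); st('23')
n=0
for tip,z in [(25,80),(26.5,79),(28,78),(29.5,77),(31,76.5),(33,76),(35,75.5),(37.5,75)]:
    cad(79.5,z,tip,v=10); f=grab('wrist'); cv2.imwrite('pics/x_%d.png'%n,f['pixels']); n+=1
    s=robot.state(); print(tip,round(s['clock'],2),s['ft_force'].round(1))
import glob
ims=[cv2.resize(cv2.imread('pics/x_%d.png'%i),(200,150)) for i in range(8)]
cv2.imwrite('pics/xm.png',np.vstack([np.hstack(ims[:4]),np.hstack(ims[4:])]))
cv2.imwrite('pics/xlast.png',f['pixels'])
```

```text
23 t=18.60 w=60.4 pos [544.8 -41.3  91.3] F [ 0.5 -0.3 -3.7]
25 18.9 [-1.2 -0.3 -3.4]
26.5 19.22 [ 0.3 -0.2 -3.4]
28 19.53 [ 0.6 -0.2 -3.7]
29.5 19.85 [ 0.   0.6 -4.6]
31 20.22 [ 0.7 -1.  -4.3]
33 20.66 [-0.3 -0.4 -2.7]
35 21.1 [-0.1 -0.5 -2.4]
37.5 21.61 [-0.2 -0.3 -2.9]
```

View pics/xm.png

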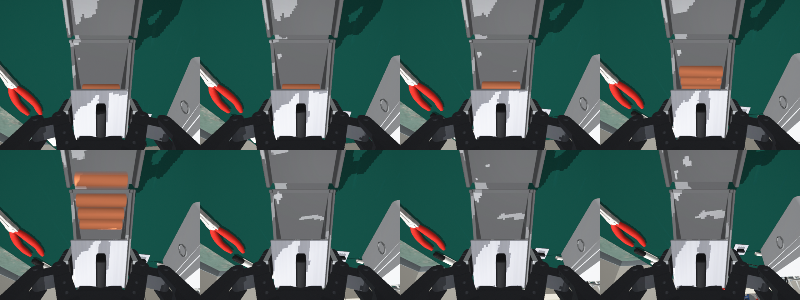

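View pics/xlast.png

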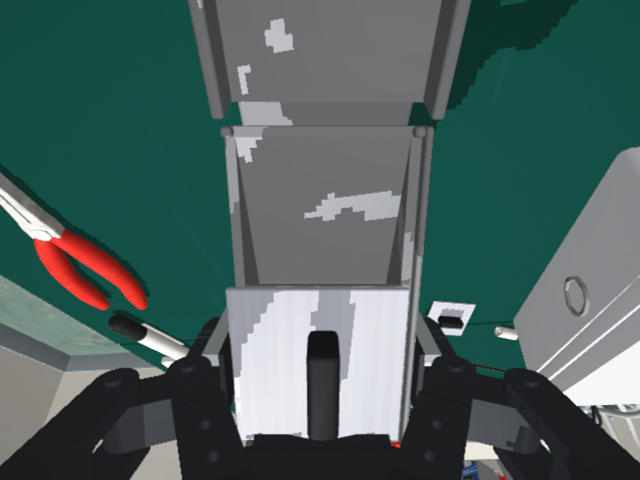

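Run:
```python
from h import *
cad(79.5,76,42,v=15); robot.hold(.3); st()
f=grab('top'); save(f,'t11'); cv2.imwrite('pics/t11c.png',cv2.resize(f['pixels'][185:290,120:330],None,fx=3.8,fy=3.8,interpolation=cv2.INTER_CUBIC))
f=grab('side'); save(f,'s11'); cv2.imwrite('pics/s11c.png',cv2.resize(f['pixels'][110:270,260:390],None,fx=3.6,fy=3.6,interpolation=cv2.INTER_CUBIC))
f=grab('wrist'); save(f,'w11')
```

```text
t=22.55 w=59.9 pos [546.3 -34.2 112. ] F [ 0.7 -0.3 -3.5]
```

View pics/t11c.png

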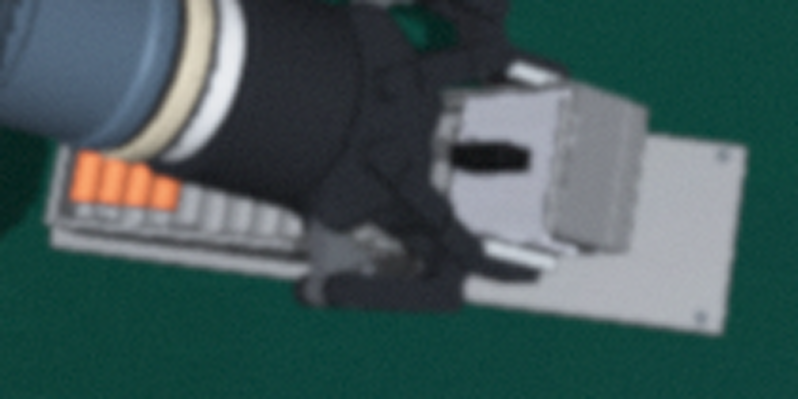

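View pics/s11c.png

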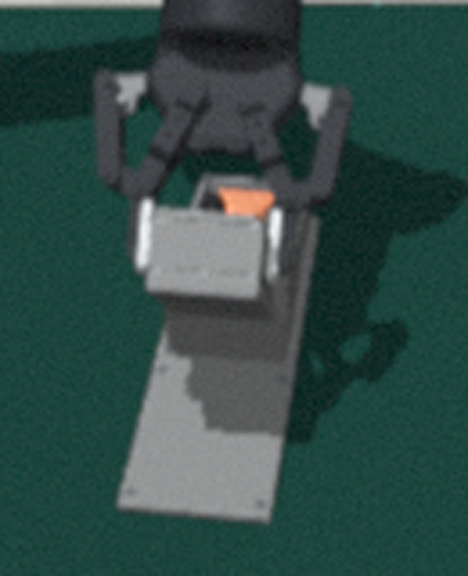

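Run:
```python
from h import *
cad(79.5,92,35,v=50); cad(72,106,15,v=60); cad(58,102,0,v=60,y=0); robot.hold(.2); st('level')
cad(57.5,44+4,0,v=70,y=0); robot.hold(.1); s=st(); f0=s['ft_force'][2]
z=48
while z>40:
    z-=0.8; cad(57.5,z,0,v=20,y=0); s=st()
    if s['ft_force'][2]>f0+3: break
f=grab('wrist'); save(f,'w12')
robot.release(); robot.hold(.2); st('rel')
p=robot.state()['tool_pos']; robot.move_straight(L([p[0],p[1],150]),v=100); st()
d=on_tray(1,0,0)-on_tray(0,0,0)
robot.move_straight(L(np.array([p[0],p[1],200])-130*d),v=200); robot.hold(.3); st()
for n in('top','side','wrist'):
    f=grab(n); save(f,n+'13')
    if n=='top': cv2.imwrite('pics/t13c.png',cv2.resize(f['pixels'][185:290,120:330],None,fx=3.8,fy=3.8,interpolation=cv2.INTER_CUBIC))
    if n=='side': cv2.imwrite('pics/s13c.png',cv2.resize(f['pixels'][130:270,260:390],None,fx=4,fy=4,interpolation=cv2.INTER_CUBIC))
```

```text
level t=24.35 w=60.0 pos [543.4 -59.2  79.4] F [-0.8 -0.4 -3. ]
 t=25.38 w=60.3 pos [543.5 -61.   25.7] F [-0.3 -0.2 -2.8]
 t=25.62 w=60.4 pos [543.3 -60.9  24.7] F [ 0.6 -0.1 -2.9]
 t=25.88 w=59.9 pos [543.1 -60.9  23.6] F [-0.1 -0.6 -3.3]
 t=26.12 w=60.3 pos [543.1 -60.9  22.7] F [ 0.2  0.7 -2.8]
 t=26.38 w=60.0 pos [543.1 -60.9  21.9] F [ 0.9  0.  -3.8]
 t=26.62 w=59.9 pos [543.3 -61.   21.3] F [-0.   0.6 -2.1]
 t=26.88 w=60.4 pos [543.2 -60.9  21.2] F [-0.9  0.4  5.5]
rel t=27.50 w=85.5 pos [543.2 -60.9  20.3] F [ 0.4  0.1 -0.1]
 t=28.95 w=85.0 pos [542.7 -60.8 149.3] F [-0.7 -0.5  0.4]
 t=30.10 w=85.5 pos [ 523.2 -188.4  199.7] F [-0.   0.4  0.4]
```

View pics/t13c.png

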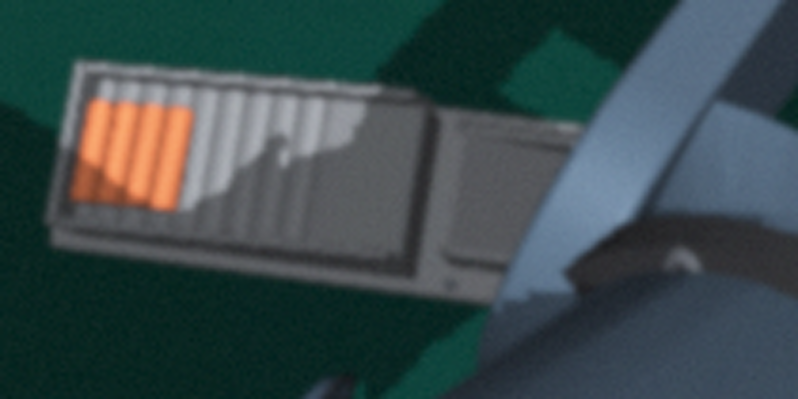

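View pics/s13c.png

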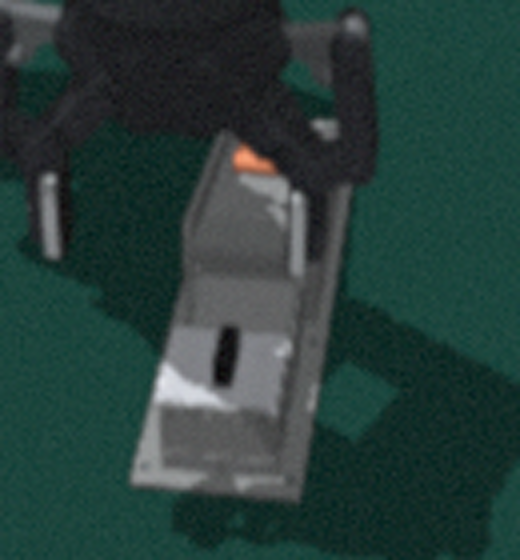

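View pics/wrist13.png

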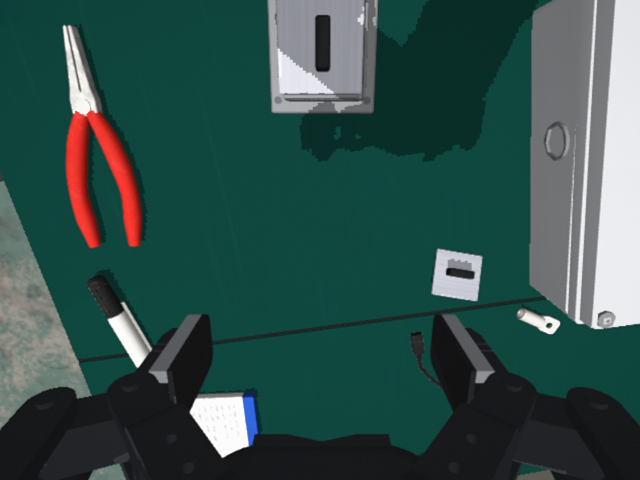

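Run:
```python
from h import *
p=robot.state()['tool_pos']; d=on_tray(1,0,0)-on_tray(0,0,0)
robot.move_straight(L(np.array([*on_tray(40,0,0)[:2],225])),v=200); robot.hold(.3); st()
f=grab('wrist'); save(f,'w14')
cv2.imwrite('pics/w14c.png',cv2.resize(f['pixels'][0:280,200:440],None,fx=2.1,fy=2.1,interpolation=cv2.INTER_CUBIC))
c=np.cos(np.radians(12));s=np.sin(np.radians(12))
for y in(22,-22): print(proj(f,[on_tray(70+b*c+4.7*s,y,52-b*s+4.7*c) for b in 46.2+12.5*np.arange(9)]).round(0).tolist())
```

```text
t=31.67 w=85.6 pos [553.5  -1.  224.9] F [ 0.5  0.1 -0.3]
[[291.0, 124.0], [291.0, 108.0], [290.0, 91.0], [290.0, 75.0], [290.0, 58.0], [290.0, 41.0], [290.0, 24.0], [290.0, 7.0], [289.0, -11.0]]
[[347.0, 124.0], [347.0, 108.0], [347.0, 91.0], [347.0, 75.0], [347.0, 58.0], [347.0, 41.0], [347.0, 24.0], [347.0, 7.0], [347.0, -11.0]]
```

View pics/w14c.png

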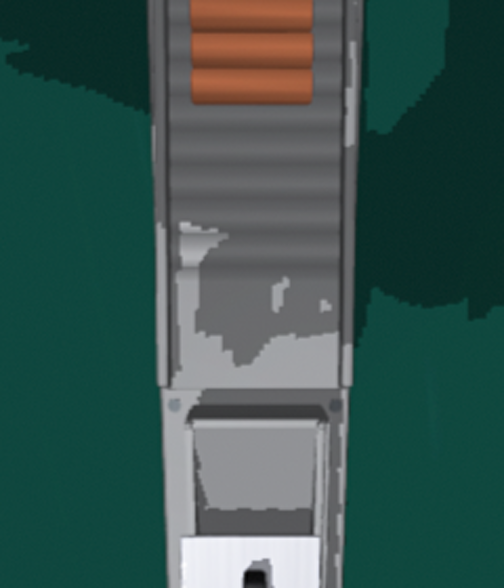

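Run:
```python
from h import *
print(robot.close_job()); st()
```

```text
the job is handed in; nothing more can be done
None
the job is handed in; nothing more can be done
```

The four copper sleeves are in the tray's last four grooves, one to a groove and none spilt. I handed the job in at about 32 s of the 66 s allowed.

- **Lid choice:** I used the 60 mm lid on the caddy, at top-view pixel (430, 245). The smaller loose lid at (406, 186) is a lookalike and was left alone.
- **Carry and placing:** I pinched the caddy through the tongue, carried it level with the lid shut, and stood it on the landing with the lip towards the bed. Contact came at the height I expected.
- **Lid and tipping:** I slid the lid back until it met the stop (about 3 N), then pinched lid and caddy together again. I tipped the caddy over the head of the bed slowly, up to 42 degrees. The lid stayed back, and all four sleeves rolled out at about 30 degrees.
- **Return:** The caddy is back on the landing, upright and empty as far as the open mouth shows, with the lid on top and open.

**Last checks:** The close wrist view shows three sleeves within about 1 pixel of grooves 6, 7 and 8. It cut off the fourth, which the top view shows directly beside them in groove 9. The gripper is open and touches nothing.

**Disagreements:** The cameras differed by about 3 mm on the caddy's first position, so I used the average. While the caddy was tipped, its lip looked about 3 mm off the predicted spot, so I allowed extra clearance there. Neither caused any unexpected contact.

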